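Switch the bench extraction over to the torch's hood

TASK

The fan's suction should now go to the hood that has the torch in front of it. Hook a fingertip behind the lip of that hood's blast-gate slide and draw it out to its stop, and only then push the other hood's slide fully home, so that the fan is never choked. Use the fingertips only, do not pinch the slides, and leave the pot, bottle and jar where they are.

Things in the scene. Friction and masses are not known exactly. Their poses are not given: they have to be found in the camera images.
- torch_station: Fixed extraction point with the brass torch before its mouth: white hood (140 wide, mouth to +x), 75 mm duct along y, aluminium blast gate, elbow into the bench; top at most 161 mm high. Origin on the bench below the gate. -x: the way the slide draws out; y: from gate to hood. Gate body 100 x 24 mm (x, y), z 40 to 140, front at x = -50. Hood at y 45 to 185, x -35 to 75. Duct top at z 128. Turned up to 15 deg, on either side.
- idle_station: Fixed extraction point without a torch: white hood (140 wide, mouth to +x), 75 mm duct along y, aluminium blast gate, elbow into the bench; top at most 161 mm high. Origin on the bench below the gate. -x: the way the slide draws out; y: from gate to hood. Gate body 100 x 24 mm (x, y), z 40 to 140, front at x = -50. Hood at y 45 to 185, x -35 to 75. Duct top at z 128. Turned up to 15 deg, on either side.
- torch_slide (a joint): Blast-gate slide of the hood at the torch: upright 4 mm sheet running level along the station's x, its end bent to a yellow lip. 0 = fully home (shut), 0.080 m = out at its stop (open). Friction about 3 N, no spring: it stays where it is left.
- idle_slide (a joint): Blast-gate slide of the other hood (no torch before it): upright 4 mm sheet running level along the station's x, its end bent to a yellow lip. 0 = fully home (shut), 0.080 m = out at its stop (open). Friction about 3 N, no spring: it stays where it is left.
- torch_lip_inside (a point): Inner face (towards the gate) of the yellow lip on the slide of the hood at the torch. Origin on that face, mid-width, at the top edge, 134 mm above the bench. x points to the gate, y as the station's, z up. Lip upright, 88 tall, 40 wide: from the sheet (20 mm to +y) to its free edge (20 mm to -y). Open-topped gap behind it to the gate: 42 mm plus the joint value. Moves with the slide.
- torch_lip_outside (a point): Outer face (away from the gate) of the yellow lip on the slide of the hood at the torch. Origin on that face, mid-width, level with the lip's top edge, 134 mm above the bench (this face ends 3 mm lower). x points to the gate: the way to push home; y as the station's, z up. Lip 4 mm thick, 88 tall, 40 wide. Moves with the slide.
- idle_lip_inside (a point): Inner face (towards the gate) of the yellow lip on the slide of the other hood (no torch before it). Origin on that face, mid-width, at the top edge, 134 mm above the bench. x points to the gate, y as the station's, z up. Lip upright, 88 tall, 40 wide: from the sheet (20 mm to +y) to its free edge (20 mm to -y). Open-topped gap behind it to the gate: 42 mm plus the joint value. Moves with the slide.
- idle_lip_outside (a point): Outer face (away from the gate) of the yellow lip on the slide of the other hood (no torch before it). Origin on that face, mid-width, level with the lip's top edge, 134 mm above the bench (this face ends 3 mm lower). x points to the gate: the way to push home; y as the station's, z up. Lip 4 mm thick, 88 tall, 40 wide. Moves with the slide.
- white_pot_mid (a point): White plastic pot with a lid, diameter 48, 75 tall, standing loose on the bench; a bystander. Point at its centre, half-way up.
- blue_bottle_mid (a point): Blue bottle with a black cap, diameter 44, 95 tall, standing loose on the bench; a bystander. Point at its centre, half-way up.
- frit_jar_mid (a point): Amber glass jar with a metal lid, diameter 52, 70 tall, standing loose on the bench; a bystander. Point at its centre, half-way up.

How it is judged (in metres and radians):
On the way, in this order (a step that is already met when the one before it is completed fails the run):
1. the slide of the hood at the torch is drawn out to its stop (72 of 80 mm at least), while the other is not yet home (value of joint torch_slide above 0.072 m and value of joint idle_slide above 0.02 m), for 0.2 s.
2. then the other hood's slide is pushed home (within 6 mm) (value of joint idle_slide below 0.006 m and value of joint torch_slide above 0.072 m), for 0.2 s.
At the end, for the whole second after the job is handed in: The slide of the hood at the torch stands out at its stop (at least 72 of its 80 mm), the other hood's slide is home (within 6 mm), both at rest, and the bystanders are within 20 mm of where they stood (all of step 2 and velocity of joint torch_slide between -0.005 and 0.005 m/s and velocity of joint idle_slide between -0.005 and 0.005 m/s and distance of each of white_pot_mid, blue_bottle_mid, frit_jar_mid from where it was at the start of the episode below 0.02 m); the robot touches nothing.
It fails at once if the torch slide is pinched between the fingers instead of being hooked or pushed (the fingers press on both faces of the sheet or lip at once) ((contact force between the fingers and torch_slide_c0 above 1.5 N or contact force between the fingers and torch_slide_c1 above 1.5 N) and (contact force between the fingers and torch_slide_c2 above 1.5 N or contact force between the fingers and torch_slide_c3 above 1.5 N)).
It fails at once if the idle slide is pinched between the fingers instead of being hooked or pushed (the fingers press on both faces of the sheet or lip at once) ((contact force between the fingers and idle_slide_c0 above 1.5 N or contact force between the fingers and idle_slide_c1 above 1.5 N) and (contact force between the fingers and idle_slide_c2 above 1.5 N or contact force between the fingers and idle_slide_c3 above 1.5 N)).
It fails at once if a bystander (pot, bottle, jar) is moved by more than 20 mm (distance of any of white_pot_mid, blue_bottle_mid, frit_jar_mid from where it was at the start of the episode above 0.02 m).
It also fails if it takes over 54 s, if anything falls off the work surface, if the arm or the gripper's body presses on something with over 40 N, if the wrist force passes 120 N, or if a joint passes its speed limit or range.

ROBOT

A 6-joint arm with a two-finger parallel gripper is mounted at the origin on the work surface. World frame = base frame: x ahead of the robot, y to its left, z up, the work surface at z = 0. Lengths are in m, angles in degrees, forces in N, time in s.
With the tool pointing down it reaches from about 0.3 to 0.775 m from the base axis. Payload 14.6 kg.
Tool frame: the origin (TCP) lies midway between the tips of the shut fingers; the grasp point (between the pads) lies 19 mm behind it; z points along the fingers, y is the line along which they close (so a half turn about z gives the same grasp; the last joint's range is limited). The gripper opens to 85 mm and grips with 20 to 120 N. Pads are 22 mm wide; open, the fingers measure 114 mm over their backs; the gripper's body (76 mm by 85 mm) begins 54 mm behind the grasp point. The pads swing forward as they close: fully open they stand 13 mm farther back than shut.
Start: joints at [69.924, 17.183, 87.147, -0, 75.671, -3.816], TCP at [0.154, 0.528, 0.231] pointing down, gripper open.
Joint ranges: [-173.82, 173.82], [-45.26, 126.66], [13.44, 144.39], [-59.66, 239.66], [0, 175.72], [-146.38, 146.38]. Speed limits (degrees/s): [127.2, 127.2, 147.25, 180, 180, 180].

INTERFACE

Orientations are given as [roll, pitch, yaw] about the fixed x, y, z axes, in that order (R = Rz(yaw) Ry(pitch) Rx(roll)).
In Python, from rig import robot gives the robot as it stands. The module is installed in compiled form; this text tells all that it offers.
- The arm moves only by the tool apply_moves, never from a script. Its arguments are lists of equal length, an entry for each row: "fingers": the opening, from 0 (shut) to 1 (fully open); "travel": the shift along the tool's x, y, z in mm, a list of three; "delta_rot": the turn, a rotation vector about the tool's x, y, z in degrees, a list of three. A call has 1 to 20 rows; each row shifts and turns the commanded pose from where the row before left it, along the tool's axes as they then stand; what a row does not reach is not made up. A row lasts 1/10 s, in which the tool goes at most 50 mm and 8.59 degrees, less where a joint would pass 70% of its speed; a pose out of reach is approached as far as the arm can. A call with a gripper value outside its range is refused whole. The fingers move at their own pace and stop on an object; "grip_force" is the grip in N (left out, the last holds). Time passes only in rows, so rows that do not move let the fingers close. It gives the time, the measured TCP pose, the force, the opening and the grip force at its end, in the units of the state.
- robot.get_state(): the state, without advancing time (a new reading comes with each control period).
- robot.camera(name): name is "scene" or "side" or "wrist"; returns a dict with "image" (384x512x3 uint8, red, green, blue), "fx", "fy", "cx", "cy" (pixels), "extrinsics" (4x4, takes a point from camera to world coordinates); the wrist camera has in their place "T_tool_cam" (4x4, takes a point from camera to tool coordinates, whose origin is the TCP and whose axes are the flange's). Camera axes: x right, y up, looking along -z (the intrinsics and any distortion apply to the point x, -y, -z); pixel columns grow to the right and rows downward; lengths in m; the calibration is good to about 2 mm. A picture is of the moment at which its call begins: read the wrist's pose just before it. There is no depth.
- robot.finish_job(): hands the job in; it is judged then, once.
The state is a dict: "clock": time; "q": joint angles; "joint_vel": joint speeds; "effort": joint torques, N m; "tool_pos": TCP position; "ee_rot": TCP orientation; "contact_force": force on the tool from outside, world axes, zero at the start; "wrist_torque": the same for the moment, N m; "grip_width": finger opening in m; "finger_force": force on a finger pad.
Only numpy, scipy, OpenCV 4.12 (cv2) and the standard library are available. Lean on these libraries where they do the work, as an engineer would, in place of code of your own. Each camera call takes 0.05 s, during which the arm holds its last target. There are 200 camera calls.

## Working session

There is one attempt and no reset: what is moved stays moved. The work goes in short steps, Python scripts to look and compute and a tool call to move; the robot and the scene stay as the last step left them, time stands still between calls to the robot, and variables do not carry over. Pictures are saved under pics/ and viewed, at most 10 in all, crops included, and the job is handed in when it is done.

Besides the shell and the picture viewer there is one more tool, called after "Request:" in YAML: its name, and indented under it one key for each argument. apply_moves: Moves the arm, as the interface text tells. Its arguments: {"type":"object","properties":{"fingers":{"type":"array","items":{"type":"number"}},"travel":{"type":"array","items":{"type":"array","items":{"type":"number"}}},"delta_rot":{"type":"array","items":{"type":"array","items":{"type":"number"}}},"grip_force":{"type":"number"}},"required":["fingers","travel","delta_rot"]}

```bash
mkdir -p pics; python3 - <<'E'
from rig import robot
import cv2,numpy as np,pickle
s=robot.get_state();print(s)
d={}
for n in("scene","side"):
    c=robot.camera(n);d[n]=c;cv2.imwrite(f"pics/{n}0.png",cv2.resize(c["image"][:,:,::-1],(800,600),interpolation=cv2.INTER_CUBIC));print(n,{k:v for k,v in c.items() if k!="image"})
pickle.dump(d,open("cams.pkl","wb"))
E
```

```text
{'clock': 0.0, 'q': array([ 6.99224679e+01,  1.72162835e+01,  8.71826986e+01, -1.44383175e-03,
        7.56699956e+01, -3.81531111e+00]), 'joint_vel': array([ 0.00721099, -0.05123981,  0.06459755,  0.04881188, -0.13410401,
        0.04474623]), 'effort': array([-3.97352524e-04, -5.43477345e+01, -3.61794949e+01, -5.21960374e-06,
        3.98964359e-03,  1.05003750e-05]), 'tool_pos': array([0.15393617, 0.52775958, 0.23069734]), 'ee_rot': array([-1.79931082e+02, -3.19443243e-03,  1.63738135e+02]), 'contact_force': array([-0.48221008, -0.82399025, -0.39038869]), 'wrist_torque': array([-0.02847335, -0.0521205 , -0.09987617]), 'finger_force': 0.0, 'grip_width': 0.08543637844038103}
scene {'fx': 457.5207553778304, 'fy': 457.5207553778304, 'cx': 261.43687143898103, 'cy': 186.29035364189, 'extrinsics': array([[-0.40551294, -0.81071963,  0.42224748,  1.12501208],
       [ 0.91407272, -0.36243124,  0.18197433,  0.21895159],
       [ 0.00550552,  0.45975785,  0.88802725,  1.2819479 ],
       [ 0.        ,  0.        ,  0.        ,  1.        ]])}
side {'fx': 355.14300976720847, 'fy': 355.14300976720847, 'cx': 257.08338129017716, 'cy': 187.51371452560235, 'extrinsics': array([[ 0.7014091 ,  0.55806219, -0.44338681,  0.09315189],
       [-0.71272744,  0.54330592, -0.4436646 , -0.48081932],
       [-0.00669776,  0.62720433,  0.77882595,  0.89620773],
       [ 0.        ,  0.        ,  0.        ,  1.        ]])}
```

View pics/scene0.png

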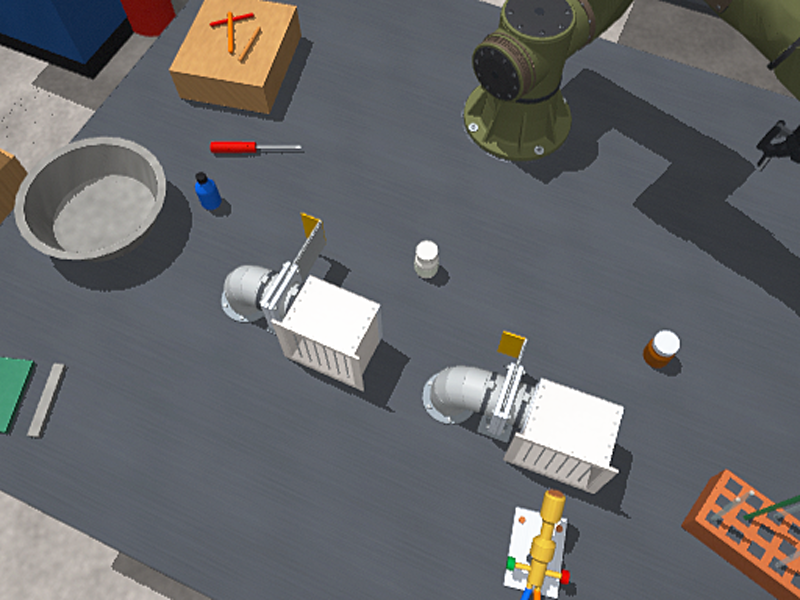

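View pics/side0.png

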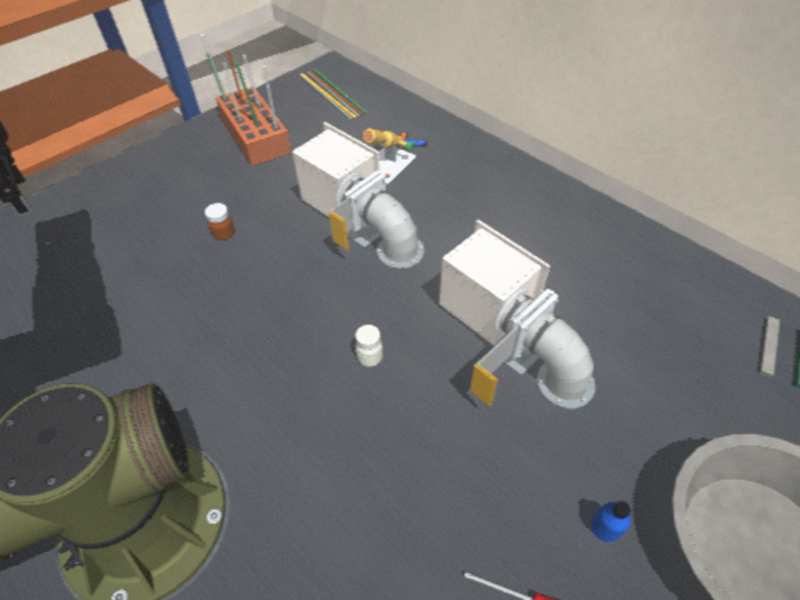

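The scene view shows the torch station at lower right (lip at about 512,345) with its slide nearly home. The idle station is on the left (lip at about 311,224) with its slide out. The pot (427,258), bottle (208,190) and jar (662,348) are clear of both lips. Next I'll zoom in on the lips.

```bash
python3 - <<'E'
import cv2,numpy as np,pickle
d=pickle.load(open("cams.pkl","rb"))
# native crop origins (u0,v0), 66x50 px -> 400x300 (x6)
O={("scene","t"):(310,203),("scene","i"):(182,130),("side","t"):(200,125),("side","i"):(292,218)}
rows=[]
for n in("scene","side"):
    r=[]
    for k in"ti":
        u,v=O[n,k];c=d[n]["image"][v:v+50,u:u+66,::-1];r.append(cv2.resize(c,(396,300),interpolation=cv2.INTER_CUBIC))
    rows.append(np.hstack(r))
cv2.imwrite("pics/crop.png",np.vstack(rows))
E
```

```text
(no output)
```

View pics/crop.png

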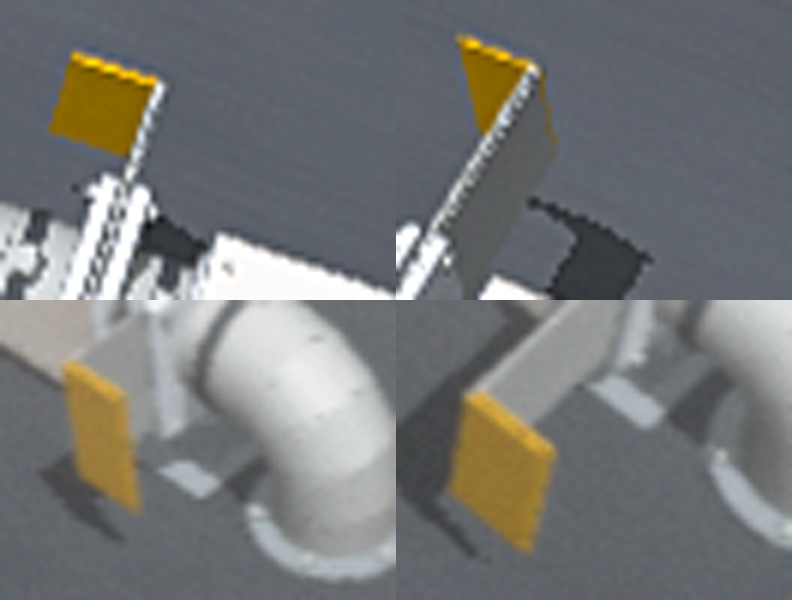

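```bash
cat >h.py <<'E'
import numpy as np
def ray(c,uv,z,E=None):
    E=c["extrinsics"] if E is None else E
    d=E[:3,:3]@np.array([(uv[0]-c["cx"])/c["fx"],-(uv[1]-c["cy"])/c["fy"],-1.])
    o=E[:3,3];return o+d*(z-o[2])/d[2]
E
python3 - <<'E'
import pickle,numpy as np
from h import *
d=pickle.load(open("cams.pkl","rb"))
def P(n,o,p,z=.134): return ray(d[n],(o[0]+p[0]/6-.4,o[1]+p[1]/6-.4),z)
O={("scene","t"):(310,203),("scene","i"):(182,130),("side","t"):(200,125),("side","i"):(292,218)}
pts={("scene","t"):[(74,56),(160,82),(130,178)],("scene","i"):[(66,40),(141,69),(36,233)],("side","t"):[(69,65),(127,94)][::-1],("side","i"):[(78,96),(157,152)][::-1]}
for k,v in pts.items():
    q=[P(k[0],O[k],p) for p in v];a=q[1]-q[0]
    print(k,[x.round(4)[:2] for x in q],"w",np.linalg.norm(a).round(4),"yaw from lip",np.degrees(np.arctan2(-a[0],a[1])).round(1), "sheet yaw",np.degrees(np.arctan2(*(q[2]-q[1])[1::-1])).round(1) if len(q)>2 else "", "mid",((q[0]+q[1])/2).round(4)[:2])
for n,u,v,z in[("scene",427,258,.04),("scene",208,195,.05),("scene",662,350,.035)]: print(ray(d[n],(u*.64,v*.64),z).round(3))
E
```

```text
('scene', 't') [array([0.5839, 0.1677]), array([0.58 , 0.208]), array([0.6298, 0.2115])] w 0.0405 yaw from lip 5.4 sheet yaw 4.0 mid [0.5819 0.1878]
('scene', 'i') [array([ 0.5092, -0.2727]), array([ 0.5092, -0.2307]), array([ 0.613, -0.234])] w 0.042 yaw from lip -0.0 sheet yaw -1.8 mid [ 0.5092 -0.2517]
('side', 't') [array([0.5824, 0.1652]), array([0.5758, 0.2032])] w 0.0385 yaw from lip 9.8 sheet yaw  mid [0.5791 0.1842]
('side', 'i') [array([ 0.5066, -0.275 ]), array([ 0.5046, -0.2349])] w 0.0401 yaw from lip 2.9 sheet yaw  mid [ 0.5056 -0.2549]
[ 0.451 -0.032  0.04 ]
[ 0.504 -0.506  0.05 ]
[0.451 0.451 0.035]
```

Heights, the 40 mm lip width and the near-zero yaws all agree between the cameras. The torch lip is at about (0.581, 0.186) with yaw about 5°, and the idle lip is at about (0.508, −0.253) with yaw about 0°. I'll go above the torch gap with the fingers shut.

Request:
apply_moves:
  fingers: [0,0,0,0,0,0,0,0,0,0,0,0,0,0,0,0,0,0,0]
  travel:
    - [0,0,0]
    - [0,0,0]
    - [0,0,0]
    - [-29.6,-27,0]
    - [-29.6,-27,0]
    - [-29.6,-27,0]
    - [-29.6,-27,0]
    - [-29.6,-27,0]
    - [-29.6,-27,0]
    - [-29.6,-27,0]
    - [-29.6,-27,0]
    - [-29.6,-27,0]
    - [-29.6,-27,0]
    - [-29.6,-27,0]
    - [-29.6,-27,0]
    - [-29.6,-27,0]
    - [-29.6,-27,0]
    - [0,0,0]
    - [0,0,0]
  delta_rot:
    - [0,0,-7.1]
    - [0,0,-7.1]
    - [0,0,-7.1]
    - [0,0,0]
    - [0,0,0]
    - [0,0,0]
    - [0,0,0]
    - [0,0,0]
    - [0,0,0]
    - [0,0,0]
    - [0,0,0]
    - [0,0,0]
    - [0,0,0]
    - [0,0,0]
    - [0,0,0]
    - [0,0,0]
    - [0,0,0]
    - [0,0,0]
    - [0,0,0]

```text
clock: 2.0
tool_pos: [0.6, 0.1873, 0.2304]
ee_rot: [-180.0, -0.1, -175.0]
contact_force: [0.0, 0.3, -0.5]
grip_width: -0.0002
finger_force: 0.0
```

```bash
cat >>h.py <<'E'
from scipy.spatial.transform import Rotation
def wristE(s,c):
    T=np.eye(4);T[:3,:3]=Rotation.from_euler("xyz",s["ee_rot"],degrees=True).as_matrix();T[:3,3]=s["tool_pos"];return T@c["T_tool_cam"]
E
cat >look.py <<'E'
import sys,cv2,pickle
from rig import robot
from h import *
s=robot.get_state();c=robot.camera("wrist");c["extrinsics"]=wristE(s,c)
pickle.dump(c,open(sys.argv[1]+".pkl","wb"));cv2.imwrite(f"pics/{sys.argv[1]}.png",cv2.resize(c["image"][:,:,::-1],(800,600),interpolation=cv2.INTER_CUBIC))
print(s["clock"],s["tool_pos"],s["ee_rot"],s["contact_force"],s["grip_width"],s["q"],c["extrinsics"][:3,3])
E
python3 look.py w1
```

```text
2.0 [0.60004841 0.18734566 0.23044362] [-1.79992882e+02 -8.19744464e-02 -1.75031236e+02] [ 0.04525225  0.26850637 -0.46714395] -0.00024104796979485137 [ 1.39991697e+01  2.74470115e+01  7.31380578e+01  5.93620251e-03
  7.94970064e+01 -8.09706859e+01] [0.5177988  0.17929378 0.37331075]
```

View pics/w1.png

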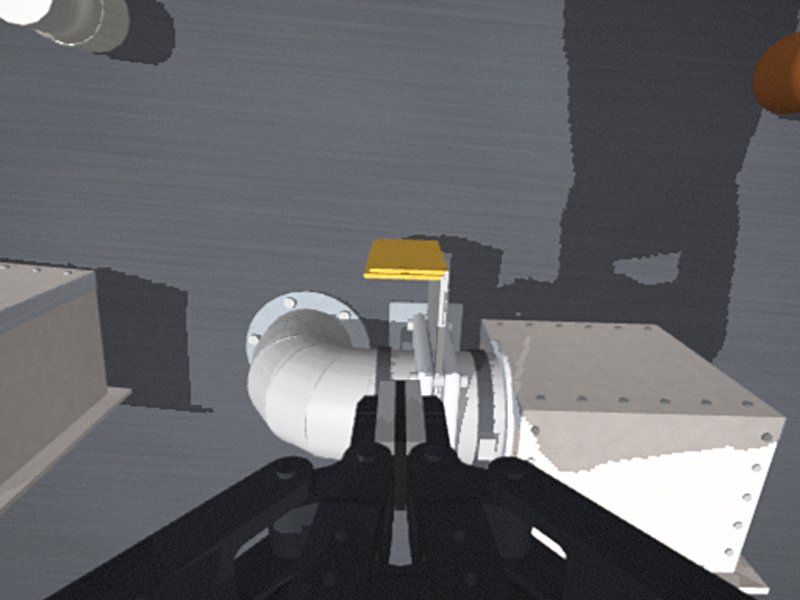

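The wrist view shows the torch lip's top edge from (364,276) to (447,275), parallel to the finger line. The gap below it is clear.

```bash
python3 - <<'E'
import pickle
from h import *
c=pickle.load(open("w1.pkl","rb"))
q=[ray(c,(u*.64-.2,v*.64-.2),.134) for u,v in[(364,275.5),(447,274.5)]]
a=q[1]-q[0];print(q,np.linalg.norm(a),np.degrees(np.arctan2(-a[0],a[1])),(q[0]+q[1])/2)
m=(q[0]+q[1])/2
R=Rotation.from_euler("xyz",[180,0,-175],degrees=True).as_matrix()
for yaw in(5,):
  e=np.array([np.cos(np.radians(yaw)),np.sin(np.radians(yaw)),0]);n=np.array([-e[1],e[0],0])
  t=m+e*.0235-n*.003;t[2]=.108;print(t,R.T@(t-[.6,.1873,.2304])*1000)
E
```

```text
[array([0.58486589, 0.16680656, 0.134     ]), array([0.58059629, 0.20949533, 0.134     ])] 0.042901747483377876 5.711548873328708 [0.58273109 0.18815094 0.134     ]
[0.60640313 0.18721052 0.108     ] [ -6.37096895  -0.64720977 122.4       ]
```

Request:
apply_moves:
  fingers: [0,0,0,0,0,0,0,0,0,0]
  travel:
    - [-5,0,20]
    - [0,0,25]
    - [0,0,25]
    - [0,0,15]
    - [0,0,8]
    - [0,0,8]
    - [0,0,8]
    - [0,0,8]
    - [0,0,5]
    - [0,0,0]
  delta_rot:
    - [0,0,0]
    - [0,0,0]
    - [0,0,0]
    - [0,0,0]
    - [0,0,0]
    - [0,0,0]
    - [0,0,0]
    - [0,0,0]
    - [0,0,0]
    - [0,0,0]

```text
clock: 3.05
tool_pos: [0.6048, 0.1882, 0.1086]
ee_rot: [-180.0, -0.1, -175.0]
contact_force: [-0.1, 0.0, -0.2]
grip_width: 0.0003
finger_force: 0.0
```

Request:
apply_moves:
  fingers: [0,0,0,0,0,0,0]
  travel:
    - [3,0,0]
    - [4,0,0]
    - [4,0,0]
    - [5,0,0]
    - [6,0,0]
    - [6,0,0]
    - [6,0,0]
  delta_rot:
    - [0,0,0]
    - [0,0,0]
    - [0,0,0]
    - [0,0,0]
    - [0,0,0]
    - [0,0,0]
    - [0,0,0]

```text
clock: 3.75
tool_pos: [0.5707, 0.1854, 0.1096]
ee_rot: [180.0, 0.0, -175.0]
contact_force: [3.7, 3.0, 1.5]
grip_width: -0.0001
finger_force: 1.7
```

Request:
apply_moves:
  fingers: [0,0,0,0,0,0,0]
  travel:
    - [6,0,0]
    - [6,0,0]
    - [6,0,0]
    - [6,0,0]
    - [6,0,0]
    - [6,0,0]
    - [4,0,0]
  delta_rot:
    - [0,0,0]
    - [0,0,0]
    - [0,0,0]
    - [0,0,0]
    - [0,0,0]
    - [0,0,0]
    - [0,0,0]

```text
clock: 4.45
tool_pos: [0.5307, 0.1817, 0.1093]
ee_rot: [-180.0, -0.0, -175.0]
contact_force: [3.5, 2.3, -0.1]
grip_width: -0.0
finger_force: 1.6
```

Request:
apply_moves:
  fingers: [0,0,0,0]
  travel:
    - [3,0,0]
    - [3,0,0]
    - [2,0,0]
    - [0,0,0]
  delta_rot:
    - [0,0,0]
    - [0,0,0]
    - [0,0,0]
    - [0,0,0]

```text
clock: 4.85
tool_pos: [0.5233, 0.1811, 0.1093]
ee_rot: [180.0, 0.0, -175.0]
contact_force: [3.9, 3.7, 0.9]
grip_width: 0.0002
finger_force: 2.1
```

Request:
apply_moves:
  fingers: [0,0,0,0]
  travel:
    - [2,0,0]
    - [2,0,0]
    - [2,0,0]
    - [0,0,0]
  delta_rot:
    - [0,0,0]
    - [0,0,0]
    - [0,0,0]
    - [0,0,0]

```text
clock: 5.25
tool_pos: [0.523, 0.1811, 0.1097]
ee_rot: [179.9, 0.9, -175.0]
contact_force: [55.9, 10.2, -30.8]
grip_width: -0.0002
finger_force: 27.8
```

Request:
apply_moves:
  fingers: [0,0,0]
  travel:
    - [2,0,0]
    - [1,0,0]
    - [0,0,0]
  delta_rot:
    - [0,0,0]
    - [0,0,0]
    - [0,0,0]

```text
clock: 5.55
tool_pos: [0.5229, 0.181, 0.1099]
ee_rot: [179.9, 1.3, -175.0]
contact_force: [82.6, 15.8, -47.5]
grip_width: 0.0001
finger_force: 40.9
```

It is firmly at its stop: the force rises with no further motion. I'll back off and lift.

Request:
apply_moves:
  fingers: [0,0,0,0,0,0,0,0,0,0]
  travel:
    - [-5,0,0]
    - [-10,0,0]
    - [-15,0,0]
    - [0,0,0]
    - [0,0,-15]
    - [0,0,-25]
    - [0,0,-25]
    - [0,0,-25]
    - [0,0,-25]
    - [0,0,0]
  delta_rot:
    - [0,0,0]
    - [0,0,0]
    - [0,0,0]
    - [0,0,0]
    - [0,0,0]
    - [0,0,0]
    - [0,0,0]
    - [0,0,0]
    - [0,0,0]
    - [0,0,0]

```text
clock: 6.55
tool_pos: [0.5445, 0.1831, 0.2289]
ee_rot: [180.0, 0.3, -174.9]
contact_force: [-0.1, 0.0, 0.4]
grip_width: 0.0
finger_force: 0.0
```

```bash
python3 look.py w2
```

```text
6.55 [0.54453292 0.18314698 0.22889578] [ 179.95029002    0.32228845 -174.94918074] [-0.07859554  0.03682663  0.42010493] 2.0467505929054926e-05 [ 1.49398585e+01  2.02455552e+01  8.34246474e+01 -6.57347797e-03
  7.60037604e+01 -8.01095288e+01] [0.46130521 0.1747461  0.37116772]
```

View pics/w2.png

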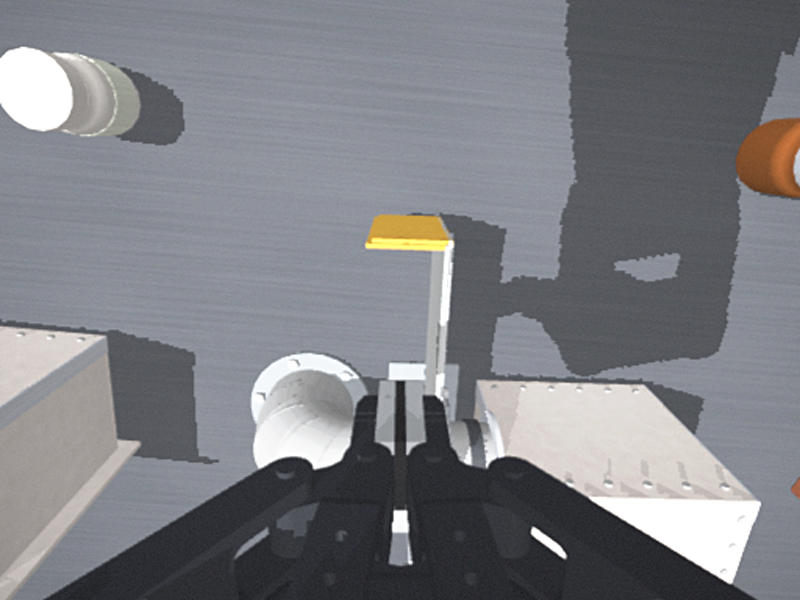

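The torch slide is out, with its lip at (408,243), and the pot and jar are untouched. Now I'll go above the space before the idle lip.

Request:
apply_moves:
  fingers: [0,0,0,0,0,0,0,0,0,0,0,0,0,0,0]
  travel:
    - [0,0,0]
    - [3,-15,0]
    - [7.7,-39,0]
    - [7.7,-39,0]
    - [7.7,-39,0]
    - [7.7,-39,0]
    - [7.7,-39,0]
    - [7.7,-39,0]
    - [7.7,-39,0]
    - [7.7,-39,0]
    - [7.7,-39,0]
    - [7.7,-39,0]
    - [7.7,-30,0]
    - [0,0,0]
    - [0,0,0]
  delta_rot:
    - [0,0,5]
    - [0,0,0]
    - [0,0,0]
    - [0,0,0]
    - [0,0,0]
    - [0,0,0]
    - [0,0,0]
    - [0,0,0]
    - [0,0,0]
    - [0,0,0]
    - [0,0,0]
    - [0,0,0]
    - [0,0,0]
    - [0,0,0]
    - [0,0,0]

```text
clock: 8.1
tool_pos: [0.4558, -0.2525, 0.2238]
ee_rot: [180.0, -0.1, -180.0]
contact_force: [-0.2, 0.0, -0.2]
grip_width: -0.0001
finger_force: 0.0
```

```bash
python3 look.py w3
```

```text
8.1 [ 0.45579688 -0.25247678  0.22382546] [ 1.79960799e+02 -5.92603339e-02 -1.79975941e+02] [-0.18531878  0.02143512 -0.20198743] -9.598464691672835e-05 [-3.30112931e+01  1.38914597e+01  9.23418694e+01  5.80103106e-04
  7.38377214e+01 -1.23035493e+02] [ 0.37317719 -0.25341792  0.36665933]
```

View pics/w3.png

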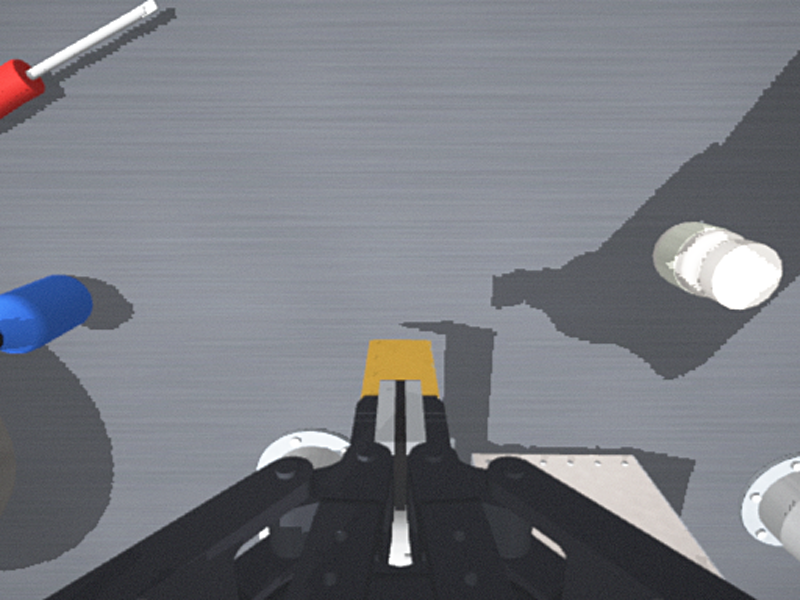

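The idle lip is centred on column 400, straight beneath the fingers and square to them. The two-camera fix puts its outer face about 40 mm ahead of the fingertips, so there's room to descend.

Request:
apply_moves:
  fingers: [0,0,0,0,0,0,0,0,0]
  travel:
    - [0,0,15]
    - [0,0,25]
    - [0,0,25]
    - [0,0,15]
    - [0,0,10]
    - [0,0,10]
    - [0,0,10]
    - [0,0,5]
    - [0,0,0]
  delta_rot:
    - [0,0,0]
    - [0,0,0]
    - [0,0,0]
    - [0,0,0]
    - [0,0,0]
    - [0,0,0]
    - [0,0,0]
    - [0,0,0]
    - [0,0,0]

```text
clock: 9.05
tool_pos: [0.4567, -0.252, 0.1088]
ee_rot: [180.0, -0.0, -180.0]
contact_force: [-0.5, -0.3, -0.3]
grip_width: -0.0002
finger_force: 0.0
```

Request:
apply_moves:
  fingers: [0,0,0,0,0,0,0,0,0,0,0,0]
  travel:
    - [-5,0,0]
    - [-8,0,0]
    - [-8,0,0]
    - [-7,0,0]
    - [-6,0,0]
    - [-6,0,0]
    - [-6,0,0]
    - [-6,0,0]
    - [-6,0,0]
    - [-6,0,0]
    - [-6,0,0]
    - [-6,0,0]
  delta_rot:
    - [0,0,0]
    - [0,0,0]
    - [0,0,0]
    - [0,0,0]
    - [0,0,0]
    - [0,0,0]
    - [0,0,0]
    - [0,0,0]
    - [0,0,0]
    - [0,0,0]
    - [0,0,0]
    - [0,0,0]

```text
clock: 10.25
tool_pos: [0.5332, -0.2522, 0.1093]
ee_rot: [-180.0, -0.0, -180.0]
contact_force: [-3.5, -2.5, 0.7]
grip_width: 0.0003
finger_force: 1.7
```

Request:
apply_moves:
  fingers: [0,0,0,0,0,0,0]
  travel:
    - [-6,0,0]
    - [-6,0,0]
    - [-4,0,0]
    - [-3,0,0]
    - [-2,0,0]
    - [-2,0,0]
    - [0,0,0]
  delta_rot:
    - [0,0,0]
    - [0,0,0]
    - [0,0,0]
    - [0,0,0]
    - [0,0,0]
    - [0,0,0]
    - [0,0,0]

```text
clock: 10.95
tool_pos: [0.5561, -0.2519, 0.1092]
ee_rot: [180.0, 0.0, -180.0]
contact_force: [0.7, 0.2, 0.5]
grip_width: 0.0
finger_force: 0.1
```

Request:
apply_moves:
  fingers: [0,0,0,0,0]
  travel:
    - [-2,0,0]
    - [-2,0,0]
    - [-2,0,0]
    - [-2,0,0]
    - [0,0,0]
  delta_rot:
    - [0,0,0]
    - [0,0,0]
    - [0,0,0]
    - [0,0,0]
    - [0,0,0]

```text
clock: 11.45
tool_pos: [0.5578, -0.252, 0.1093]
ee_rot: [179.8, -0.9, 180.0]
contact_force: [-62.7, 6.2, 30.0]
grip_width: -0.0
finger_force: 31.5
```

It has hit a hard stop. The lip is at about 0.571, 42 mm before the gate front at 0.613, which matches home. I'll back off, lift and check.

Request:
apply_moves:
  fingers: [0,0,0,0,0,0,0,0,0,0,0]
  travel:
    - [6,0,0]
    - [12,0,0]
    - [25,0,0]
    - [10,0,0]
    - [0,0,-15]
    - [0,0,-25]
    - [0,0,-25]
    - [0,0,-25]
    - [30,0,-25]
    - [30,0,0]
    - [0,0,0]
  delta_rot:
    - [0,0,0]
    - [0,0,0]
    - [0,0,0]
    - [0,0,0]
    - [0,0,0]
    - [0,0,0]
    - [0,0,0]
    - [0,0,0]
    - [0,0,0]
    - [0,0,0]
    - [0,0,0]

```text
clock: 12.55
tool_pos: [0.4494, -0.2522, 0.2255]
ee_rot: [-180.0, 0.1, 180.0]
contact_force: [-0.4, 0.7, 0.1]
grip_width: -0.0002
finger_force: 0.0
```

```bash
python3 - <<'E'
from rig import robot
import cv2
c=robot.camera("scene");cv2.imwrite("pics/scene1.png",cv2.resize(c["image"][:,:,::-1],(800,600),interpolation=cv2.INTER_CUBIC))
s=robot.get_state();print(s["clock"],s["tool_pos"],s["contact_force"])
E
```

```text
12.6 [ 0.45048254 -0.25223756  0.2251564 ] [ 0.94711767 -0.85133776 -0.28652031]
```

View pics/scene1.png

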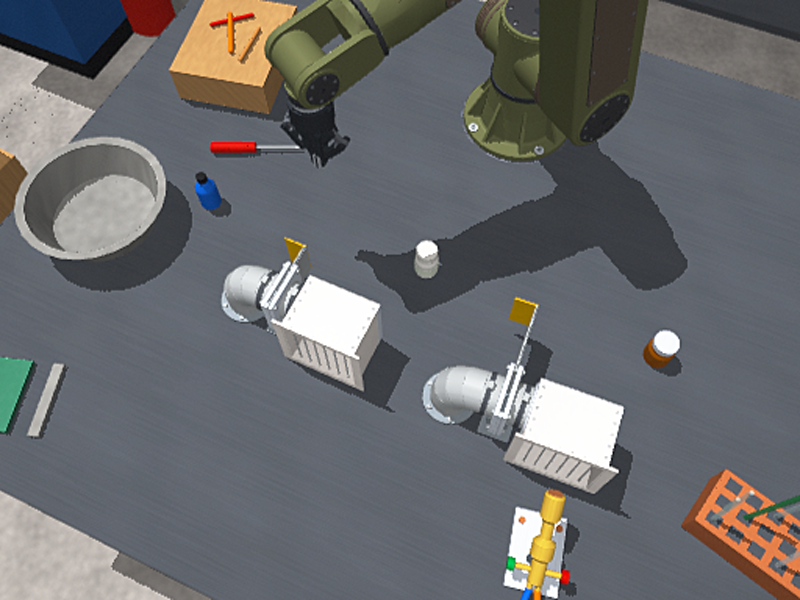

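The torch slide is out (lip at 523,311) and the idle slide is home (lip at 294,248). The bystanders haven't moved, and the gripper is clear.

```bash
python3 -c "
from rig import robot
print(robot.finish_job())"
```

```text
the job is handed in; nothing more can be done
None
```

Job handed in at about 12.6 s: I drew the torch hood's slide out to its stop, then pushed the idle hood's slide home; the pot, bottle and jar look unmoved, and no verdict was returned.

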